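# Clamp the mill on its side with the crank

## Task

The wooden mill standing between the jaws of the clamp board has to be held so that its top nut can be undone: tip it over away from you so that it lies on its side on the board, between the two jaws. Then turn the crank clockwise, for as many turns as it takes, until the sprung jaw pad meets the mill and has been pushed back about half its travel (about a fifth of a turn of the crank past first touch); never press the pad all the way in. Do not disturb the other things about.

Things in the scene. Friction and masses are not known exactly. Their poses are not given: they have to be found in the camera images.
- clamp: fixed beech clamp board 220 x 285 mm, 18 mm thick: fixed jaw at its right end, grey gear housing with the crank at its left end. Origin on the worktop; x points away from the robot along the channel between the jaws, y to the left along the moving jaw's travel, z up. Board: x -85..135, y -75..210 mm. Housing: x -52..52, y 129..201, top z = 64 mm
- fixed_jaw (a point): centre of the inner face of the fixed jaw, at (30, -45, 38) mm of the clamp. Both jaws span clamp x -30..90 mm and stand 42 mm above the board (top at z = 60 mm)
- pad_face (a point): centre of the face of the moving jaw's sprung pad, 120 mm long, 36 mm high. It lies at clamp x = 30, z = 38 mm, y = 45 mm minus 4 mm per rad of crank plus pad
- pad (a joint): how far the sprung pad is pushed back into the moving jaw, m: 0 free, 0.010 all the way in (spring 1500 N/m, about 1.5 N to start moving). The crank does not run back by itself
- crank (a joint): crank angle, rad, grows clockwise seen from above and counts full turns; the moving jaw closes 4 mm per rad (25 mm per turn). The gap between the jaw faces is 90 mm at 0; end stops at -0.2 and 14. Starts somewhere between 2.8 and 5.2. Needs about 0.12 N m, and stays where it is left
- crank_axis (a point): point on the vertical crank axis at z = 110 mm, at (-30, 165) mm of the clamp. Crank hub and arm below the paddle reach z = 92 mm at the axis and z = 86 mm along the arm
- paddle (a point): centre of the crank's upright black paddle grip, on a circle of 60 mm radius about the crank axis: 26 mm wide along the arm, 12 mm thick across it, 46 mm tall (z = 87 to 133 mm), fixed on the arm (does not spin). Its x axis points outward along the arm, y across the flat faces (the line to close fingers along), z up
- mill_mid (a point): centre (half-way up) of the wooden mill, a round cylinder 49 mm in diameter and 130 mm tall with a small nut on top, 0.16 kg; its z axis points to the nut. It starts upright on the board in the channel, nearer to the robot than the middle of the jaws. Lying on the board its centre is at z = 43 mm
- stand: beech mill stand, a 60 x 125 x 14 mm base with a wire post 142 mm high, right of the clamp board; must be left alone
- spare_mill: the other wooden mill, same size and look as the one to be clamped, standing on the mill stand; must be left alone
- pepper: glass pepper shaker with a steel top, 44 mm across, 90 mm high, between the robot and the mill stand; must be left alone
- teaspoon: steel teaspoon, 138 mm long, lying on the right; must be left alone
- mug: spotted mug, 92 mm across, 93 mm high, behind the crank end of the board; must be left alone
- bowl: marble bowl, 131 mm across, 85 mm high, at the back left; must be left alone
- oil: tall oil bottle, 56 x 86 x 313 mm, at the back left; must be left alone
- tin: round food tin, 75 mm across, 58 mm high, at the back right; must be left alone
- dish: square white china bowl upside down, 224 mm wide, 66 mm high, on the black hob far to the right; must be left alone
- mill: the same mill; origin at the centre of its foot
There are look-alikes about, which are no part of the job. What is shaped like the mill but blue is not meant.

How it is judged:
On the way, in this order (a step that is already met when the one before it is completed fails the run):
1. the mill lies on its side on the board between the jaws (angle between mill_mid's own z axis and vertical between 1.42 and 1.72 rad and x of mill_mid in the frame of clamp between -0.03 and 0.09 m and y of mill_mid in the frame of clamp between -0.05 and 0.05 m and z of mill_mid in the frame of clamp between 0.035 and 0.05 m and value of joint pad below 0.001 m), for 0.2 s.
2. the crank has closed the sprung pad on the lying mill (angle between mill_mid's own z axis and vertical between 1.42 and 1.72 rad and x of mill_mid in the frame of clamp between -0.03 and 0.09 m and y of mill_mid in the frame of clamp between -0.05 and 0.05 m and z of mill_mid in the frame of clamp between 0.035 and 0.05 m and value of joint pad above 0.0025 m), for 0.2 s.
At the end, for the whole second after the job is handed in: The mill lies at rest on its side on the board (within 8 degrees of level), its centre between the jaws (x -30 to 90 mm of the clamp), and the sprung pad is pushed back by 2.5 to 8.5 mm of its 10 mm against it (all of step 2 and value of joint pad below 0.0085 m and linear speed of mill below 0.02 m/s); the robot touches nothing.
It fails at once if the pad is pressed all the way in (over 9.7 mm) (value of joint pad above 0.0097 m).
It fails at once if another thing is shifted by more than 30 mm (distance of any of stand, spare_mill, pepper, teaspoon, mug, bowl, oil, tin, dish from where it was at the start of the episode above 0.03 m).
It fails at once if another standing thing is tipped over (angle between any of stand, spare_mill, pepper, teaspoon, mug, bowl, oil, tin, dish's own z axis and vertical above 0.5 rad).
It also fails if it takes over 72 s, if anything falls off the work surface, if the arm or the gripper's body presses on something with over 40 N, if the wrist force passes 120 N, or if a joint passes its speed limit or range.

## Robot

A 6-joint arm with a two-finger parallel gripper is mounted at the origin on a cart in front of the work surface, level with it; the furniture and walls round the work are solid. World frame = base frame: x ahead of the robot, y to its left, z up, the work surface at z = 0. Lengths are in m, angles in rad, forces in N, time in s.
With the tool pointing down it reaches from about 0.325 to 0.75 m from the base axis. Payload 7.6 kg.
Tool frame: the origin (TCP) lies between the finger pads; the fingertips stand 17 mm ahead of it and the grasp point (between the pads) lies 2 mm behind it; z points along the fingers, y is the direction in which the jaws open and shut (so a half turn about z gives the same grasp; the last joint's range is limited). The gripper opens to 85 mm and grips with 20 to 120 N. Pads are 22 mm wide; open, the fingers measure 114 mm over their backs; the gripper's body (76 mm by 85 mm) begins 54 mm behind the grasp point. The pads swing forward as they close: fully open they stand 13 mm farther back than shut.
Start: joints at [1.098, 0.052, 1.401, -0, 1.689, -0.07], TCP at [0.206, 0.483, 0.248] pointing down, gripper open.
Joint ranges: [-2.9, 2.9], [-0.91, 2.17], [0.12, 2.37], [-1.06, 4.2], [0.26, 2.73], [-2.93, 2.93]. Speed limits (rad/s): [2.57, 2.57, 3.01, 3.14, 3.14, 3.14].

## Interface

Orientations are given as [roll, pitch, yaw] about the fixed x, y, z axes, in that order (R = Rz(yaw) Ry(pitch) Rx(roll)).
In Python, from station import env gives the robot as it stands.
- The arm moves only by the tool apply_moves, never from a script. Its argument "series" is text: rows parted by semicolons, each of 5 numbers parted by spaces: the shift along the tool's x, y, z in mm, then the turn about the tool's z in degrees, then the opening in per cent of the stroke, from 0 (shut) to 100 (fully open). A call has 1 to 20 rows; each row is the pose to reach, as a shift and turn from the pose measured when the call began, along the tool's axes at that moment; what a row does not reach only later rows make up. A row lasts 1/10 s, in which the tool goes at most 50 mm and 8.59 degrees, less where a joint would pass 70% of its speed; a pose out of reach is approached as far as the arm can. A call with a gripper value outside its range is refused whole. The fingers move at their own pace and stop on an object; "squeeze" is the grip in N (left out, the last holds). Time passes only in rows, so rows that repeat a pose let the fingers close. It gives the time, the measured TCP pose, the force and the opening at its end, in the units of the state.
- env.state(): the state, without advancing time (a new reading comes with each control period).
- env.snapshot(name): name is "side" or "top"; returns a dict with "frame" (420x560x3 uint8, red, green, blue), "intrinsics" (3x3 intrinsics, pixels), "R" (3x3) and "t" (3): a world point X has camera coordinates R X + t. Camera axes: x right, y down, z forward; pixel columns grow to the right and rows downward; lengths in m; the calibration is good to about 2 mm. A picture is of the moment at which its call begins. There is no depth.
- env.finish_job(): hands the job in, once; it reports no verdict.
The state is a dict: "time_s": time; "qpos": joint angles; "qvel": joint speeds; "joint_torque": joint torques, N m; "tool_pos": TCP position; "tcp_rot": TCP orientation; "ft_force": force on the tool from outside, world axes, zero at the start; "ft_torque": the same for the moment, N m; "gripper_width": opening from 0.0 (shut) to 1.0 (fully open).
Only numpy, scipy, OpenCV 4.12 (cv2) and the standard library are available. Lean on these libraries where they do the work, as an engineer would, in place of code of your own. Each camera call takes 0.05 s, during which the arm holds its last target.

## Working session

There is one attempt and no reset: what is moved stays moved. The work goes in short steps, Python scripts to look and compute and a tool call to move; the robot and the scene stay as the last step left them, time stands still between calls to the robot, and variables do not carry over. Pictures are saved under pics/ and viewed, and the job is handed in when it is done.

Besides the shell and the picture viewer there is one more tool, called as a command line: name --argument value ..., lists and objects as JSON in quotes. apply_moves: Moves the arm, as the interface text tells. Its arguments: {"type":"object","properties":{"series":{"type":"string"},"squeeze":{"type":"number"}},"required":["series"]}

```bash
ls; mkdir -p pics
python3 - <<'E'
from station import env
import cv2,pickle
s=env.state();print(s)
for n in("side","top"):
    d=env.snapshot(n);cv2.imwrite(f"pics/{n}0.png",d["frame"][:,:,::-1]);pickle.dump(d,open(f"{n}0.pkl","wb"));print(d["intrinsics"],d["R"],d["t"])
E
```

```text
pics
{'time_s': 0.0, 'qpos': array([ 1.09764340e+00,  5.27929196e-02,  1.40179455e+00,  1.96000210e-05,
        1.68858877e+00, -7.02997918e-02]), 'qvel': array([ 7.50538888e-04, -7.11080593e-04, -8.04260906e-04, -9.14971736e-04,
        4.57743024e-05, -1.41384322e-03]), 'joint_torque': array([ 1.78382899e-03, -3.81680703e+01, -3.60179043e+01,  2.47109188e-05,
        6.40090278e-03, -2.37444709e-05]), 'tool_pos': array([0.20566329, 0.48272062, 0.2474601 ]), 'tcp_rot': array([-3.14001434e+00, -1.30653903e-04,  2.73874171e+00]), 'ft_force': array([-0.56502731, -0.16661971,  1.00418583]), 'ft_torque': array([ 7.51754977e-05, -4.36897910e-03,  1.40769819e-02]), 'gripper_width': 0.9969901232238556}
[[466.09922995   0.         282.325112  ]
 [  0.         466.09922995 212.22418037]
 [  0.           0.           1.        ]] [[ 0.86367608 -0.50402292  0.00495194]
 [-0.27601249 -0.4811402  -0.83205842]
 [ 0.42175909  0.71726216 -0.5546659 ]] [-0.54614294  0.21622809  1.54767125]
[[425.41012495   0.         276.41796806]
 [  0.         425.41012495 209.77040906]
 [  0.           0.           1.        ]] [[ 0.11651785 -0.99318753 -0.00145749]
 [-0.9071543  -0.10582701 -0.40727351]
 [ 0.40434473  0.0487768  -0.91330508]] [-0.12854106  0.54563652  1.39468215]
```

View pics/side0.png

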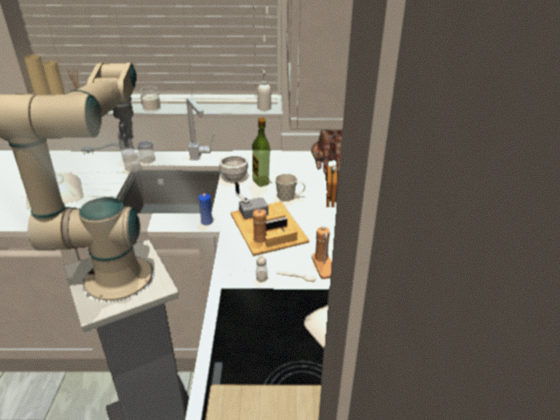

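View pics/top0.png

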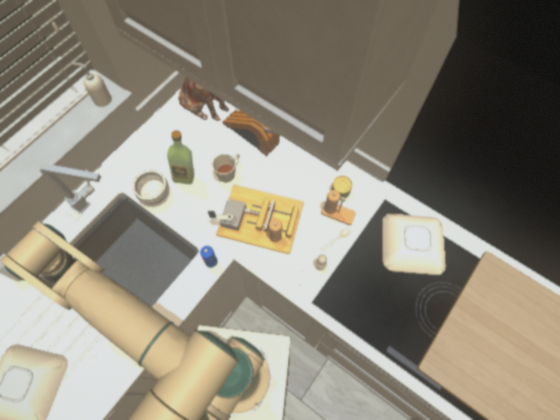

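The clamp board is at about (262,218) in the top picture. The brown mill at (275,230) stands on the board, the spare is at (333,203) on its stand, and the blue look-alike is at (208,256). I'll enlarge this area.

Run:
```python
import cv2
a=cv2.imread("pics/top0.png")[175:265,195:315];cv2.imwrite("pics/top0c.png",cv2.resize(a,None,fx=6.6,fy=6.6,interpolation=cv2.INTER_CUBIC))
a=cv2.imread("pics/side0.png")[165:265,200:340];cv2.imwrite("pics/side0c.png",cv2.resize(a,None,fx=5.7,fy=5.7,interpolation=cv2.INTER_CUBIC))
```

```text
(no output)
```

View pics/top0c.png

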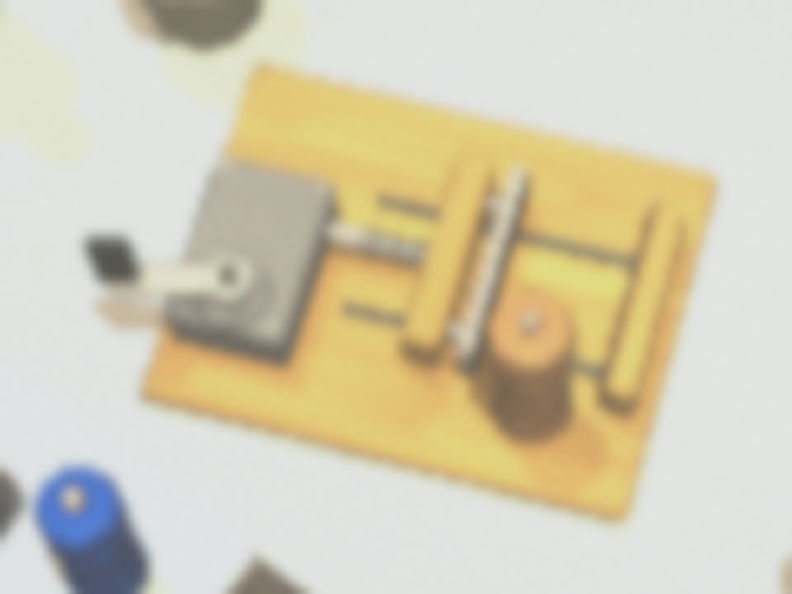

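View pics/side0c.png

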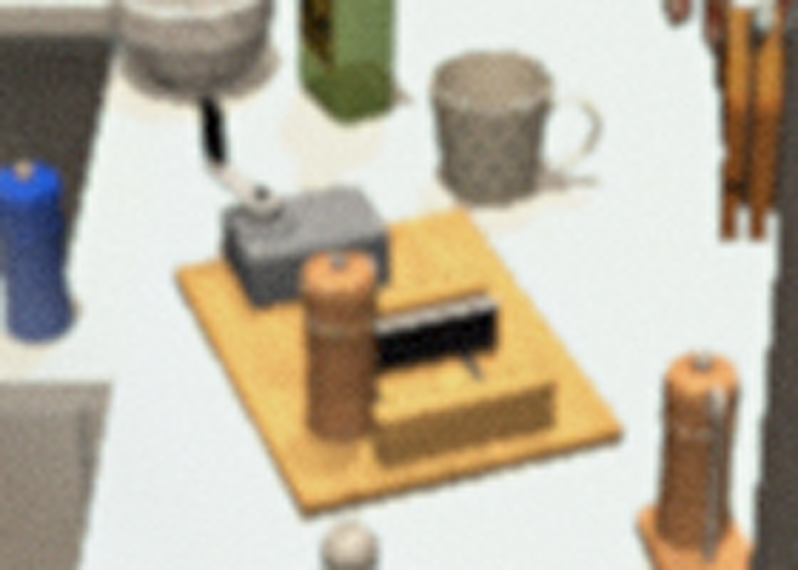

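The mill to clamp is the brown one standing on the board: top crop (530,320), side crop (340,345). It is not blue, and it isn't on the stand. The paddle is at top crop (112,258), pointing left. Next I'll fit the poses.

```bash
cat > h.py <<'E'
import numpy as np,pickle
from scipy.optimize import least_squares
def proj(d,X):
    c=np.atleast_2d(X)@d["R"].T+d["t"]; p=c@d["intrinsics"].T; return p[:,:2]/p[:,2:]
def un(p,f,ox,oy): return (np.array(p,float)+.5)/f-.5+[ox,oy]
def ray(d,p,z):
    r=d["R"].T@(np.linalg.inv(d["intrinsics"])@[p[0],p[1],1]);c=-d["R"].T@d["t"];return c+r*(z-c[2])/r[2]
T=pickle.load(open("top0.pkl","rb"));S=pickle.load(open("side0.pkl","rb"))
def c2w(q,P):
    P=np.atleast_2d(P);c,s=np.cos(q[2]),np.sin(q[2])
    return np.c_[P[:,0]*c-P[:,1]*s+q[0],P[:,0]*s+P[:,1]*c+q[1],P[:,2]]
def w2c(q,X):
    X=np.atleast_2d(X);c,s=np.cos(q[2]),np.sin(q[2]);d=X-[q[0],q[1],0]
    return np.c_[d[:,0]*c+d[:,1]*s,-d[:,0]*s+d[:,1]*c,d[:,2]]
E
python3 - <<'E'
from h import *
P=np.array([[.135,.21,.018],[.135,-.075,.018],[-.085,-.075,.018],[-.085,.21,.018]])
t=un([[258,63],[716,178],[626,512],[143,394]],6.6,195,175)
s=un([[460,208],[623,431],[306,508],[178,270]],5.7,200,165)
f=lambda q:np.r_[(proj(T,c2w(q,P))-t).ravel(),(proj(S,c2w(q,P))-s).ravel()]
r=least_squares(f,[.5,.1,0]);q=r.x;print(q,np.degrees(q[2]));print(r.fun.reshape(-1,2).round(2))
np.save("q.npy",q)
# mill: nut top in top & side
nt=un([530,320],6.6,195,175);ns=un([338,262],5.7,200,165)
def g(X):return np.r_[proj(T,X)[0]-nt,proj(S,X)[0]-ns]
m=least_squares(g,[.5,0,.15]);print("nut",m.x,w2c(q,m.x)*1e3,m.fun)
for z in(.148,.153):print(w2c(q,ray(T,nt,z))*1e3)
# foot centre guess in side
print("mill mid side",w2c(q,ray(S,un([341,430],5.7,200,165),.018))*1e3)
pt=un([112,240],6.6,195,175);ps=un([208,100],5.7,200,165)
pt=un([112,240],6.6,195,175)
def g(X):return np.r_[proj(T,X)[0]-pt,proj(S,X)[0]-ps]
m=least_squares(g,[.5,0,.15]);print("padtop",m.x,w2c(q,m.x)*1e3,m.fun)
print(w2c(q,ray(T,pt,.133))*1e3)
# pad face top edge in top
for p in ([523,170],[478,368]):print("padedge",w2c(q,ray(T,un(p,6.6,195,175),.056))*1e3)
for n,X in dict(axis=[-.03,.165,.110],fj=[.03,-.045,.06],board0=[0,0,.018]).items():print(n,c2w(q,X))
E
```

```text
[ 0.52971873 -0.06778027 -0.1463063 ] -8.382733762532151
[[ 0.03 -0.9 ]
 [ 1.47 -1.24]
 [ 0.95  0.96]
 [-0.31 -0.2 ]
 [ 0.24 -0.56]
 [ 0.59 -0.79]
 [-1.09 -0.37]
 [-1.85 -0.62]]
nut [ 0.49689956 -0.06626651  0.13988921] [[-32.68922445  -3.28694665 139.88921269]] [ 0.07752322 -0.24517529 -0.23251651  0.11945308]
[[-36.83012007  -4.1722667  148.        ]]
[[-38.79776699  -4.72999697 153.        ]]
mill mid side [[-35.73961399 -11.6934502   18.        ]]
padtop [0.51727063 0.15941911 0.13612452] [[-45.43734932 222.95730795 136.12452013]] [ 0.00048425 -0.00155817 -0.00161357  0.00081098]
[[-44.24438706 223.82445889 133.        ]]
padedge [[87.00819359 33.94390712 56.        ]]
padedge [[-35.541859    26.24311006  56.        ]]
axis [[0.52409375 0.09983047 0.11      ]]
fj [[ 0.5528379  -0.11667305  0.06      ]]
board0 [[ 0.52971873 -0.06778027  0.018     ]]
```

```bash
cat > ref.py <<'E'
from h import *
from scipy.ndimage import map_coordinates
import cv2
q=np.load("q.npy")
print("cams",-T["R"].T@T["t"],-S["R"].T@S["t"])
def segs():
    B=[[.135,.21],[.135,-.075],[-.085,-.075],[-.085,.21]]
    L=[]
    for cam in("T","S"):
        for i in range(4):
            L.append((cam,[*B[i],.018],[*B[(i+1)%4],.018]))
    H=[[.052,.201],[.052,.129],[-.052,.129],[-.052,.201]]
    return L
def sample(d,a,b,q,W=3):
    g=d["frame"].astype(float); sat=g.max(2)-g.min(2)
    pts=np.array(a)+np.linspace(.06,.94,40)[:,None]*(np.array(b)-a)
    u=proj(d,c2w(q,pts)); t=u[-1]-u[0];t/=np.linalg.norm(t);n=np.array([-t[1],t[0]])
    o=np.arange(-W,W+.01,.1); 
    xy=u[:,None]+o[None,:,None]*n
    v=map_coordinates(cv2.GaussianBlur(sat,(0,0),.8),[xy[...,1],xy[...,0]],order=1)
    gr=np.abs(np.gradient(v,axis=1)); k=gr.argmax(1)
    return u+o[k][:,None]*n,n,o[k],gr.max(1)
cams=dict(T=T,S=S)
for it in range(6):
    data=[]
    for cam,a,b in segs():
        p,n,o,g=sample(cams[cam],a,b,q)
        ok=(g>np.median(g)*.5)&(np.abs(o-np.median(o))<1)
        data.append((cam,a,b,p,n,ok))
        if it==5: print(cam,a,b,"med off px",np.median(o[ok]).round(2),ok.sum())
    def f(x):
        r=[]
        for cam,a,b,p,n,ok in data:
            pts=np.array(a)+np.linspace(.06,.94,40)[:,None]*(np.array(b)-a)
            r.append((((proj(cams[cam],c2w(x,pts))-p)@n)[ok]))
        return np.concatenate(r)
    r=least_squares(f,q,loss="soft_l1",f_scale=.5);q=r.x
print(q,np.degrees(q[2]));np.save("q.npy",q)
E
python3 ref.py
cat > ov.py <<'E'
from h import *
import cv2
q=np.load("q.npy")
def box(x0,x1,y0,y1,z0,z1):
    c=[[x,y,z] for z in(z0,z1) for x,y in((x0,y0),(x1,y0),(x1,y1),(x0,y1))]
    e=[(0,1),(1,2),(2,3),(3,0),(4,5),(5,6),(6,7),(7,4),(0,4),(1,5),(2,6),(3,7)]
    return [(c[a],c[b]) for a,b in e]
L=box(-.085,.135,-.075,.21,0,.018)+box(-.052,.052,.129,.201,.018,.064)+box(-.03,.09,-.062,-.045,.018,.06)
import sys
for d,n,(x,y,w,h),f in((T,"top",(195,175,120,90),6.6),(S,"side",(200,165,140,100),5.7)):
    im=cv2.resize(np.ascontiguousarray(d["frame"][:,:,::-1])[y:y+h,x:x+w],None,fx=f,fy=f,interpolation=cv2.INTER_CUBIC)
    for a,b in L:
        p=(proj(d,c2w(q,[a,b]))+.5-[x,y])*f-.5
        cv2.line(im,*[tuple(int(v) for v in k) for k in p.round()],(0,0,255),1)
    cv2.imwrite(f"pics/{n}_ov.png",im)
E
python3 ov.py
```

```text
cams [-0.05397854 -0.13795043  1.49580624] [-0.12137217 -1.28131856  1.04105933]
T [0.135, 0.21, 0.018] [0.135, -0.075, 0.018] med off px 0.5 40
T [0.135, -0.075, 0.018] [-0.085, -0.075, 0.018] med off px 0.6 40
T [-0.085, -0.075, 0.018] [-0.085, 0.21, 0.018] med off px -0.2 40
T [-0.085, 0.21, 0.018] [0.135, 0.21, 0.018] med off px -0.1 32
S [0.135, 0.21, 0.018] [0.135, -0.075, 0.018] med off px -0.1 40
S [0.135, -0.075, 0.018] [-0.085, -0.075, 0.018] med off px -1.5 40
S [-0.085, -0.075, 0.018] [-0.085, 0.21, 0.018] med off px 0.8 40
S [-0.085, 0.21, 0.018] [0.135, 0.21, 0.018] med off px 0.8 16
[ 0.5270989  -0.06619194 -0.15112788] -8.658989571063259
```

View pics/top_ov.png

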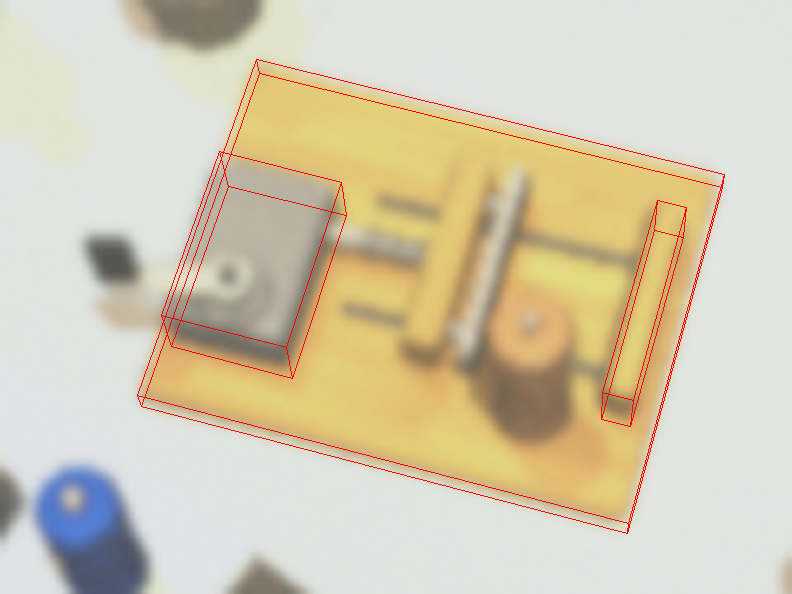

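View pics/side_ov.png

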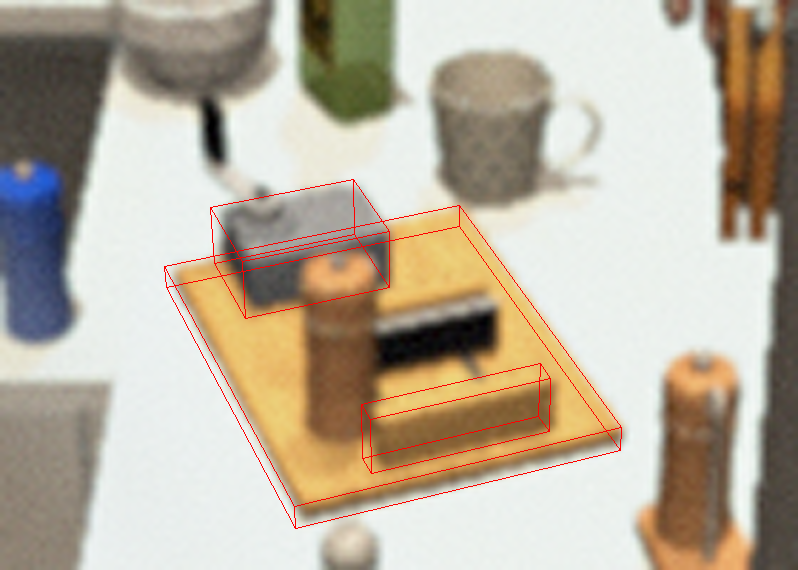

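```bash
cat > ref2.py <<'E'
exec(open("ref.py").read().split("for it in range(6)")[0])
q0=q.copy()
def run(use,free):
    x=np.r_[q0,np.zeros(4)]
    for it in range(6):
        data=[]
        for cam,a,b in segs():
            if cam not in use: continue
            p,n,o,g=sample(cams[cam],a,b,x[:3]); ok=(g>np.median(g)*.5)&(np.abs(o-np.median(o))<1)
            data.append((cam,a,b,p,n,ok))
        def f(x):
            r=[]
            for cam,a,b,p,n,ok in data:
                pts=np.array(a)+np.linspace(.06,.94,40)[:,None]*(np.array(b)-a)
                s=x[3:5] if cam=="T" else x[5:7]
                r.append((((proj(cams[cam],c2w(x[:3],pts))+s*free-p)@n)[ok]))
            return np.r_[np.concatenate(r),x[3:]*5]
        x=least_squares(f,x,loss="soft_l1",f_scale=.5).x
    print(use,free,x.round(4))
    k=0
    for cam,a,b,p,n,ok in data:
        pts=np.array(a)+np.linspace(.06,.94,40)[:,None]*(np.array(b)-a)
        s=x[3:5] if cam=="T" else x[5:7]
        print(cam,np.median((((proj(cams[cam],c2w(x[:3],pts))+s*free-p)@n)[ok])).round(2))
    return x
run("T",0);run("S",0);run("TS",1)
E
python3 ref2.py
```

```text
cams [-0.05397854 -0.13795043  1.49580624] [-0.12137217 -1.28131856  1.04105933]
T 0 [ 0.5258 -0.0644 -0.1511  0.      0.      0.      0.    ]
T -0.19
T -0.2
T -0.2
T -0.35
S 0 [ 0.528  -0.0744 -0.1516  0.      0.      0.      0.    ]
S -0.39
S 0.03
S -0.3
S 0.21
TS 1 [ 0.5296 -0.0696 -0.1513 -1.4644  0.7211  0.1888  0.7341]
T -0.18
T -0.22
T -0.11
T -0.27
S -0.27
S 0.19
S -0.32
S 0.46
```

Run:
```python
from h import *
import cv2
q=np.array([.527,-.067,-.1512]);np.save("q.npy",q)
u=lambda p:un(p,6.6,195,175)
for n,p,z in(("fj far",(652,205),.06),("fj near",(607,398),.06),("pad far",(527,170),.056),("pad near",(479,368),.056),("jaw far",(492,160),.06),("jaw near",(440,350),.06),("axis",(232,272),.092),("paddle top",(112,240),.133),("mug",(205,10),.0)):
    X=ray(T,u(p),z);print(n,X.round(3),(w2c(q,X)*1e3).round(1))
for n,p in(("mug",(224,172)),("bowl",(151,188)),("oil",(182,178))):
    X=ray(T,p,.04);print(n,X.round(3),(w2c(q,X)*1e3).round(0))
s=lambda p:un(p,5.7,200,165)
for n,p,z in(("fj top far",(553,372),.06),("fj top near",(375,418),.06),("padtop far",(495,297),.056),("axis",(262,193),.092),("paddle top",(208,98),.133),("mug base",(497,195),0)):
    X=ray(S,s(p),z);print("S",n,X.round(3),(w2c(q,X)*1e3).round(1))
a=cv2.imread("pics/top0.png")[140:260,170:330];cv2.imwrite("pics/top0d.png",cv2.resize(a,None,fx=5,fy=5,interpolation=cv2.INTER_NEAREST))
```

```text
fj far [ 0.606 -0.122  0.06 ] [[ 86.  -42.3  60. ]]
fj near [ 0.488 -0.109  0.06 ] [[-32.6 -47.5  60. ]]
pad far [ 0.621 -0.049  0.056] [[90.2 31.8 56. ]]
pad near [ 0.498 -0.037  0.056] [[-32.7  25.2  56. ]]
jaw far [ 0.623 -0.029  0.06 ] [[89.2 52.1 60. ]]
jaw near [ 0.505 -0.015  0.06 ] [[-29.7  48.2  60. ]]
axis [0.525 0.101 0.092] [[-27.7 165.5  92. ]]
paddle top [0.519 0.16  0.133] [[-42.5 223.2 133. ]]
mug [0.731 0.16  0.   ] [[167.4 255.5   0. ]]
mug [0.727 0.162 0.04 ] [[163. 256.  40.]]
bowl [0.626 0.428 0.04 ] [[ 23. 505.  40.]]
oil [0.682 0.319 0.04 ] [[ 95. 405.  40.]]
S fj top far [ 0.612 -0.137  0.06 ] [[ 94.1 -56.2  60. ]]
S fj top near [ 0.491 -0.123  0.06 ] [[-26.8 -61.1  60. ]]
S padtop far [ 0.626 -0.041  0.056] [[93.8 40.3 56. ]]
S axis [0.526 0.099 0.092] [[-26.  163.5  92. ]]
S paddle top [0.521 0.167 0.133] [[-41.5 230.2 133. ]]
S mug base [0.738 0.144 0.   ] [[176.7 239.9   0. ]]
```

View pics/top0d.png

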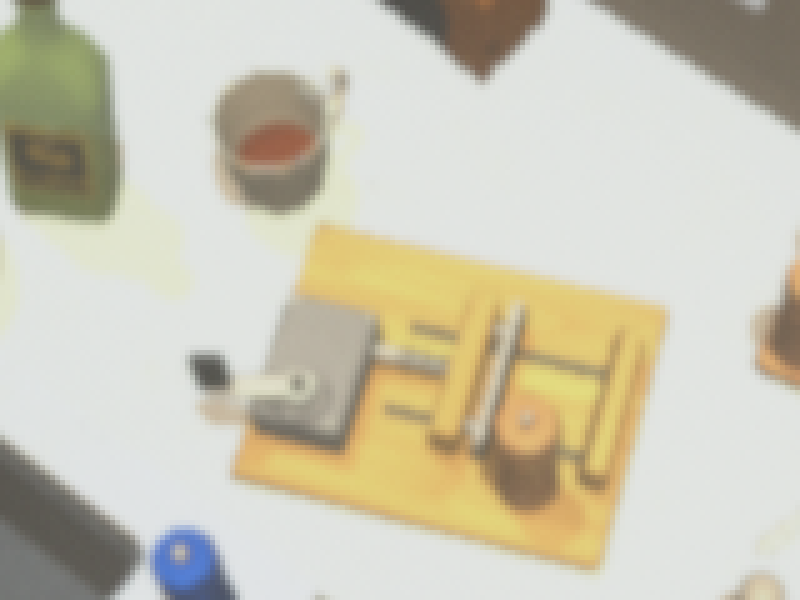

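```bash
cat >> h.py <<'E'
from scipy.spatial.transform import Rotation as Ro
q=np.array([.5265,-.0665,-.145])
def shift(target,yaw=None):
    from station import env
    s=env.state();R=Ro.from_euler("xyz",s["tcp_rot"]).as_matrix()
    d=R.T@(np.array(target)-s["tool_pos"])*1e3
    o=[d.round(1)]
    if yaw is not None:
        dy=(yaw-s["tcp_rot"][2]+np.pi)%(2*np.pi)-np.pi; o.append(round(-np.degrees(dy),1))
    print(*o); return d
E
python3 - <<'E'
from h import *
nt=un([530,320],6.6,195,175);print(w2c(q,ray(T,nt,.150)),w2c(q,ray(T,nt,.145)))
A=c2w(q,[-.100,-.004,.0])[0];print(A)
shift([A[0],A[1],.20],q[2]+np.pi)
E
```

```text
[[-0.03425294 -0.00514797  0.15      ]] [[-0.03228457 -0.00459281  0.145     ]]
[ 0.42697144 -0.05600878  0.        ]
[-414.8 -408.9   48.1] -14.8
```

apply_moves --series "-415 -409 20 -15 35;-415 -409 20 -15 35;-415 -409 20 -15 35;-415 -409 20 -15 35;-415 -409 20 -15 35;-415 -409 20 -15 35;-415 -409 20 -15 35;-415 -409 20 -15 35;-415 -409 20 -15 35;-415 -409 20 -15 35;-415 -409 20 -15 35;-415 -409 20 -15 35;-415 -409 48 -15 35;-415 -409 48 -15 35;-415 -409 48 -15 35;-415 -409 48 -15 35"

```text
time_s: 1.7
tool_pos: [0.4274, -0.0557, 0.2013]
tcp_rot: [-3.14, 0.001, 3.002]
ft_force: [-0.4, 0.0, -0.2]
gripper_width: 0.352
```

Run:
```python
from h import *
from station import env
import cv2
s=env.state();print(s["time_s"],s["tool_pos"],s["tcp_rot"],s["gripper_width"],w2c(q,s["tool_pos"]))
d=env.snapshot("side");a=np.ascontiguousarray(d["frame"][165:265,200:340,::-1]);cv2.imwrite("pics/side1.png",cv2.resize(a,None,fx=5.7,fy=5.7,interpolation=cv2.INTER_CUBIC))
d=env.snapshot("top");a=np.ascontiguousarray(d["frame"][175:265,195:315,::-1]);cv2.imwrite("pics/top1.png",cv2.resize(a,None,fx=6.6,fy=6.6,interpolation=cv2.INTER_CUBIC))
A=c2w(q,[-.100,-.004,.0])[0]
shift([A[0],A[1],.14],q[2]+np.pi)
```

```text
1.7 [ 0.42735705 -0.05567865  0.20129691] [-3.14022407e+00  1.11217499e-03  3.00179259e+00] 0.35182940466679097 [[-0.09966614 -0.00361762  0.20129691]]
[ 0.5 -0.3 61.4] 0.3
```

View pics/side1.png

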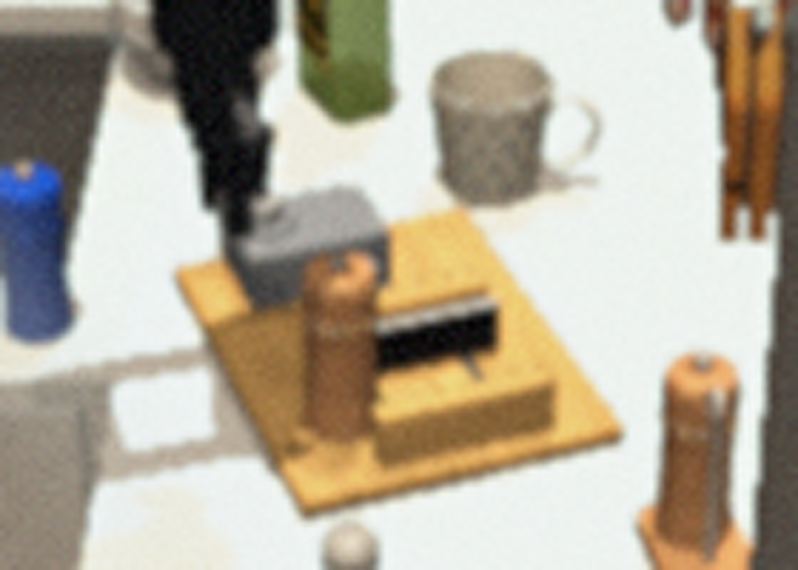

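View pics/top1.png

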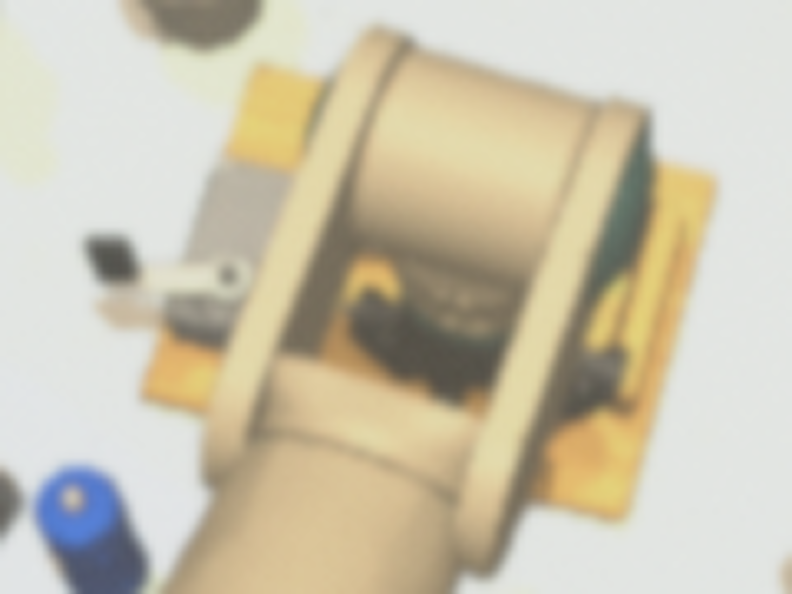

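apply_moves --series "0 0 40 0 35;0 0 61 0 35;0 0 61 0 35;-12 0 61 0 35;-24 0 61 0 35;-30 0 61 0 35;-36 0 61 0 35;-42 0 61 0 35;-48 0 61 0 35;-54 0 61 0 35;-60 0 61 0 35;-66 0 61 0 35;-72 0 61 0 35;-78 0 61 0 35;-84 0 61 0 35;-90 0 61 0 35;-90 0 61 0 35"

```text
time_s: 3.5
tool_pos: [0.5172, -0.0684, 0.1404]
tcp_rot: [-3.14, 0.002, 3.002]
ft_force: [0.2, -0.7, -0.3]
gripper_width: 0.347
```

```bash
cat > look.py <<'E'
from h import *
from station import env
import cv2,sys
n=sys.argv[1]
s=env.state();print(s["time_s"],s["tool_pos"],s["tcp_rot"],s["ft_force"],"clamp",w2c(q,s["tool_pos"])[0].round(4))
for c,(x,y,w,h),f in(("side",(200,165,140,100),5.7),("top",(195,175,120,90),6.6)):
    d=env.snapshot(c);pickle.dump(d,open(f"{c}{n}.pkl","wb"));a=np.ascontiguousarray(d["frame"][y:y+h,x:x+w,::-1]);cv2.imwrite(f"pics/{c}{n}.png",cv2.resize(a,None,fx=f,fy=f,interpolation=cv2.INTER_CUBIC))
E
python3 look.py 2
```

```text
3.5 [ 0.5172256  -0.06842334  0.14041873] [-3.14014358e+00  1.65289637e-03  3.00188481e+00] [ 0.23078847 -0.66254185 -0.30309404] clamp [-0.0089 -0.0032  0.1404]
```

View pics/side2.png

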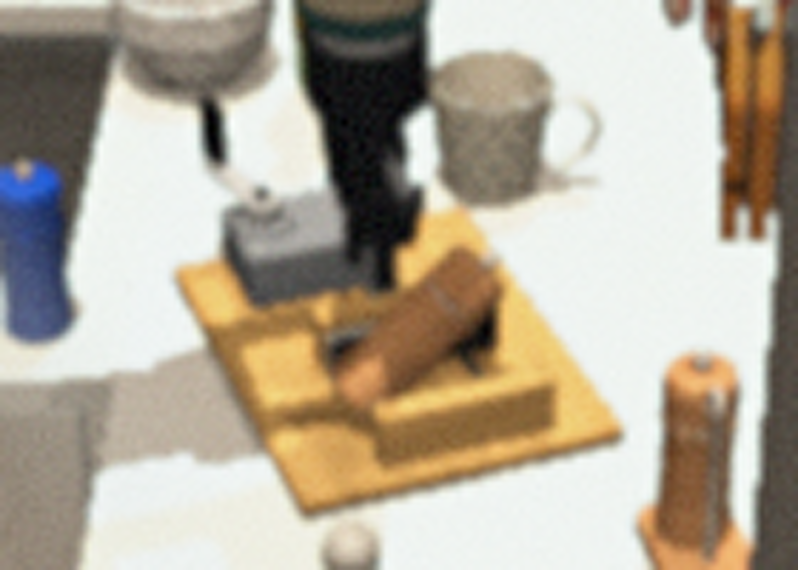

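The mill is in mid-fall and heading the right way. I'll raise the tool while it settles.

apply_moves --series "0 0 0 0 35;0 0 -20 0 20;0 0 -50 0 0;0 0 -70 0 0;0 0 -70 0 0"

```text
time_s: 4.1
tool_pos: [0.5177, -0.0684, 0.2139]
tcp_rot: [-3.14, 0.008, 3.002]
ft_force: [-0.4, 0.9, 0.3]
gripper_width: -0.001
```

```bash
python3 look.py 3
```

```text
4.1 [ 0.51771402 -0.06843855  0.2139363 ] [-3.13973091  0.00761715  3.00195298] [-0.35517983  0.94968548  0.32697537] clamp [-0.0084 -0.0032  0.2139]
```

View pics/side3.png

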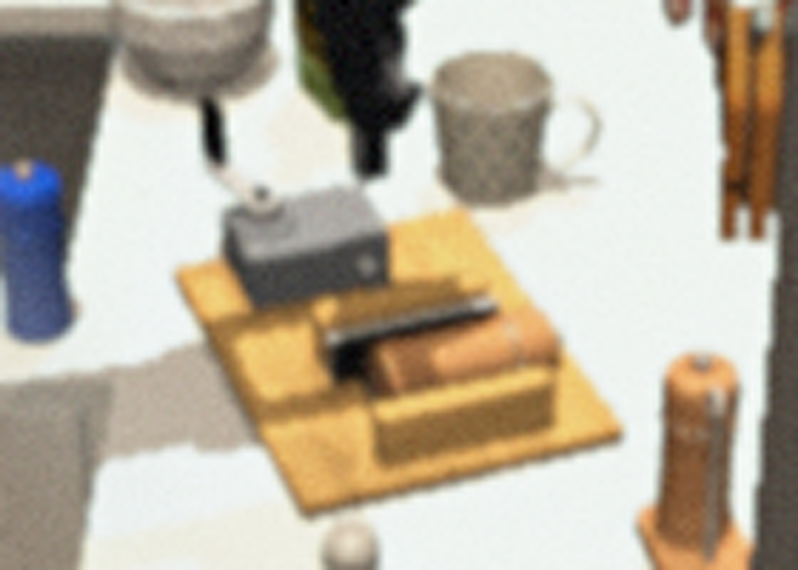

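The mill lies between the jaws: in the side crop it runs from (390,365) to (545,335). Next is the crank. I'll push the paddle around with shut fingers from behind.

Run:
```python
from h import *
from station import env
print(c2w(q,[-.03,.165,.11]))
ax=np.array([.5245,.1005]);np.save("ax.npy",ax)
# paddle dir world
P=np.array([.520,.1625]);v=P-ax;print("paddle world ang",np.degrees(np.arctan2(v[1],v[0])),np.linalg.norm(v))
a=np.radians(142);shift([ax[0]+.063*np.cos(a),ax[1]+.063*np.sin(a),.20],None)
```

```text
[[0.52065607 0.10110325 0.11      ]]
paddle world ang 94.15128526642164 0.06216309194369276
[ 70.  199.7   9.6]
```

View pics/top3.png

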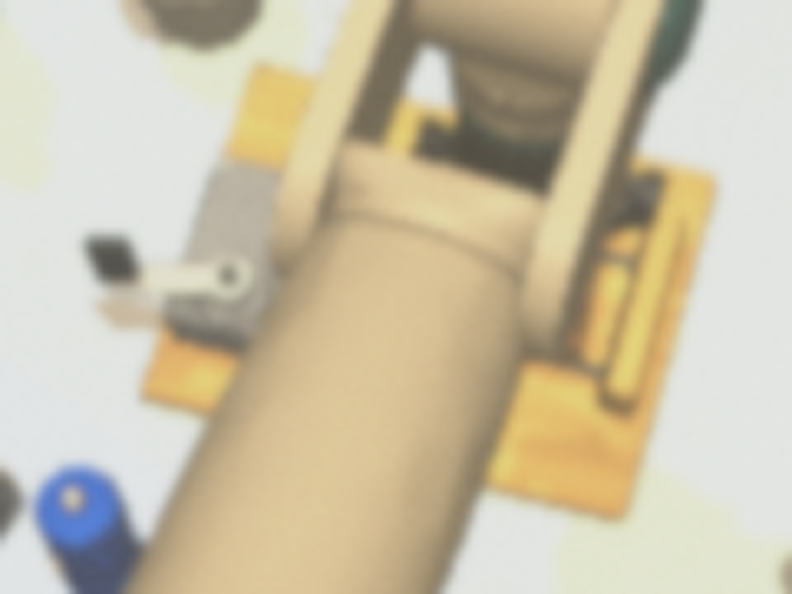

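Run:
```python
from h import *
print(ray(T,un([75,498],6.6,195,175),.135),ray(S,un([25,168],5.7,200,165),.135),ray(S,un([40,330],5.7,200,165),0.))
```

```text
[0.37386551 0.15277744 0.135     ] [0.37633545 0.14034537 0.135     ] [0.37826489 0.14941592 0.        ]
```

apply_moves --series "70 200 10 0 0;70 200 10 0 0;70 200 10 0 0;70 200 10 0 0;70 200 10 0 0;70 200 10 0 0;70 200 10 0 0;70 200 10 0 0"

```text
time_s: 5.0
tool_pos: [0.4752, 0.1382, 0.1992]
tcp_rot: [-3.14, 0.001, 3.0]
ft_force: [0.1, -0.5, -0.1]
gripper_width: -0.002
```

```bash
cat > rows.py <<'E'
from h import *
from station import env
import sys
ax=np.load("ax.npy");a0,step,n,z=map(float,sys.argv[1:5])
s=env.state();R=Ro.from_euler("xyz",s["tcp_rot"]).as_matrix()
v=s["tool_pos"][:2]-ax;print("now ang",np.degrees(np.arctan2(v[1],v[0])),np.linalg.norm(v))
for i in range(int(n)):
    a=np.radians(a0+step*i);d=R.T@(np.r_[ax+.063*np.array([np.cos(a),np.sin(a)]),z]-s["tool_pos"])*1e3
    print(round(a0+step*i),*[int(round(k)) for k in d],end="; ")
E
python3 rows.py 142 -12 17 .117
```

```text
now ang 142.5889666470179 0.06200763357591493
142 1 1 82; 130 -7 12 82; 118 -17 21 82; 106 -28 27 82; 94 -41 31 82; 82 -54 33 82; 70 -67 31 82; 58 -80 27 82; 46 -91 21 82; 34 -101 12 82; 22 -109 1 82; 10 -114 -11 82; -2 -117 -23 82; -14 -117 -37 82; -26 -114 -50 82; -38 -109 -62 82; -50 -101 -72 82;
```

apply_moves --series "0 0 45 0 0;0 0 82 0 0;0 0 82 0 0;-7 12 82 0 0;-17 21 82 0 0;-28 27 82 0 0;-41 31 82 0 0;-54 33 82 0 0;-67 31 82 0 0;-67 31 82 0 0"

```text
time_s: 6.0
tool_pos: [0.5477, 0.1582, 0.1192]
tcp_rot: [-3.14, 0.003, 2.998]
ft_force: [0.3, -0.2, -0.2]
gripper_width: -0.001
```

```bash
python3 look.py 4;python3 rows.py 58 -12 19 .117
```

```text
6.0 [0.54771296 0.15820885 0.1191661 ] [-3.14028453e+00  3.02992221e-03  2.99796638e+00] [ 0.29905911 -0.17271035 -0.16713887] clamp [-0.0115  0.2254  0.1192]
now ang 69.15390371560018 0.06226405580636291
58 -12 -3 2; 46 -23 -10 2; 34 -33 -18 2; 22 -41 -29 2; 10 -46 -41 2; -2 -49 -54 2; -14 -49 -67 2; -26 -46 -80 2; -38 -41 -92 2; -50 -33 -103 2; -62 -24 -112 2; -74 -12 -118 2; -86 0 -122 2; -98 13 -124 2; -110 27 -122 2; -122 39 -118 2; -134 51 -112 2; -146 60 -103 2; -158 68 -92 2;
```

View pics/side4.png

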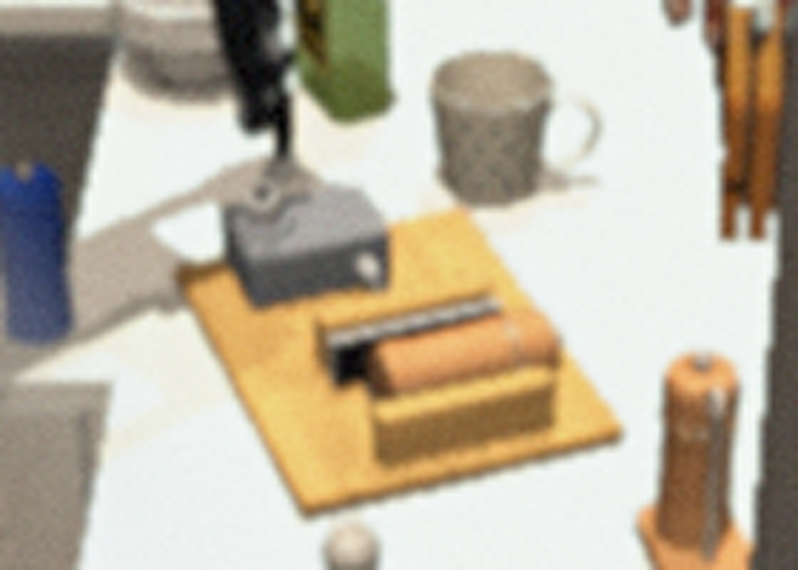

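View pics/top4.png

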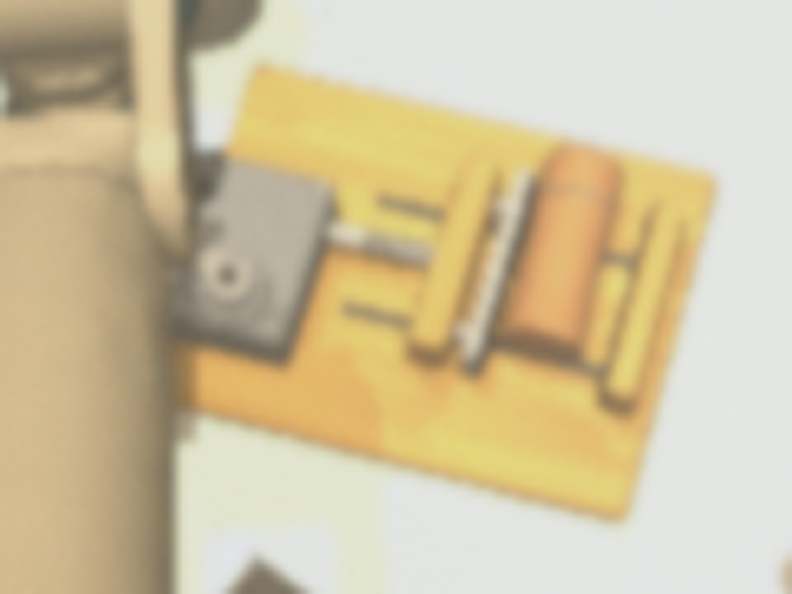

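The crank follows the fingers: its arm now points away, and the jaw has advanced. Continuing.

apply_moves --series "-12 -3 2 0 0;-23 -10 2 0 0;-33 -18 2 0 0;-41 -29 2 0 0;-46 -41 2 0 0;-49 -54 2 0 0;-49 -67 2 0 0;-46 -80 2 0 0;-41 -92 2 0 0;-33 -103 2 0 0;-24 -112 2 0 0;-12 -118 2 0 0;0 -122 2 0 0;13 -124 2 0 0;27 -122 2 0 0;39 -118 2 0 0;51 -112 2 0 0;60 -103 2 0 0;68 -92 2 0 0;68 -92 2 0 0"

```text
time_s: 8.1
tool_pos: [0.4654, 0.0787, 0.1165]
tcp_rot: [-3.14, 0.002, 3.001]
ft_force: [-0.5, -0.1, -0.5]
gripper_width: 0.001
```

```bash
python3 look.py 5;python3 rows.py -170 -12 14 .117
```

```text
8.1 [0.4653655  0.07867015 0.11654824] [-3.14033247e+00  1.73634418e-03  3.00054086e+00] [-0.50613989 -0.13278583 -0.47164691] clamp [-0.0815  0.1348  0.1165]
now ang -158.84845821983706 0.06281077899023488
-170 5 11 -1; -182 8 24 -1; -194 8 37 -1; -206 5 50 -1; -218 0 62 -1; -230 -8 73 -1; -242 -18 82 -1; -254 -29 88 -1; -266 -42 92 -1; -278 -55 94 -1; -290 -68 92 -1; -302 -80 88 -1; -314 -92 82 -1; -326 -102 73 -1;
```

View pics/side5.png

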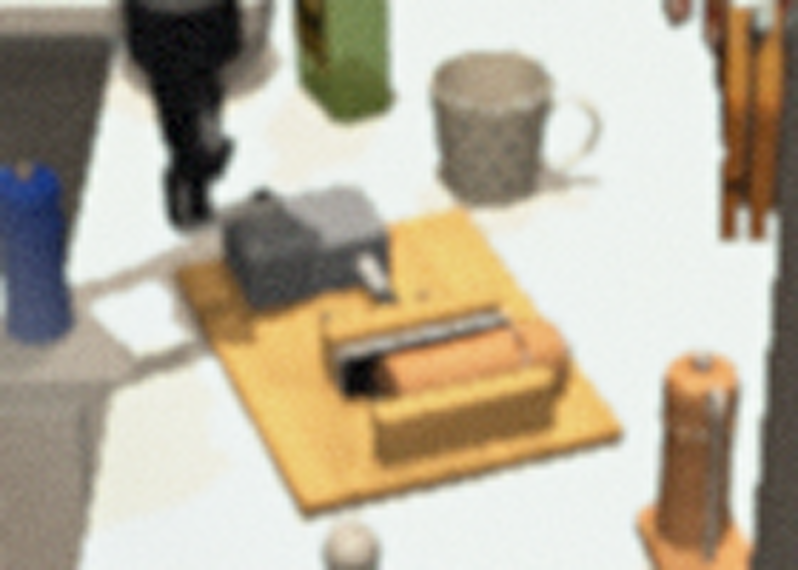

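View pics/top5.png

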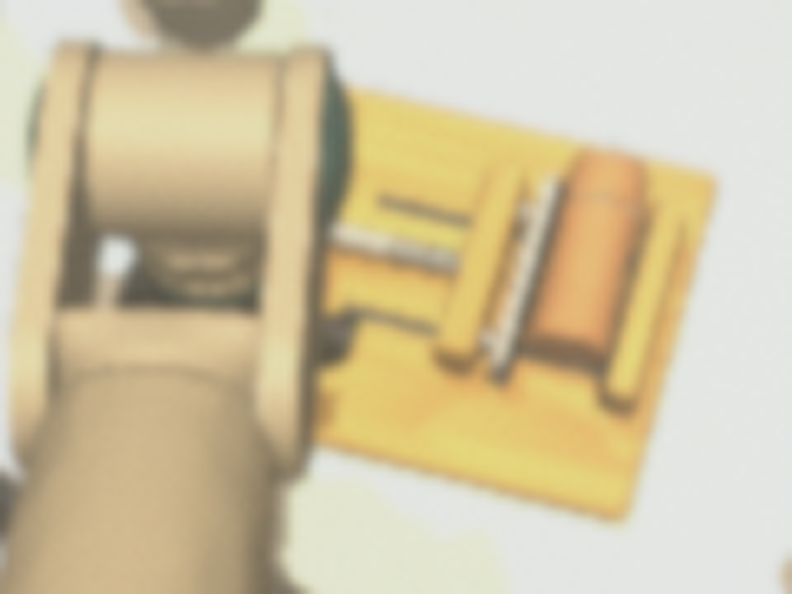

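apply_moves --series "5 11 -1 0 0;8 24 -1 0 0;8 37 -1 0 0;5 50 -1 0 0;0 62 -1 0 0;-8 73 -1 0 0;-18 82 -1 0 0;-29 88 -1 0 0;-42 92 -1 0 0;-42 92 -1 0 0"

```text
time_s: 9.2
tool_pos: [0.5214, 0.1641, 0.1168]
tcp_rot: [-3.141, 0.001, 3.001]
ft_force: [-0.1, 0.5, -0.7]
gripper_width: -0.001
```

```bash
python3 look.py 6;python3 rows.py -278 -12 6 .117
```

```text
9.2 [0.52135424 0.16414825 0.11676074] [-3.14081251e+00  9.52727264e-04  3.00050726e+00] [-0.10917577  0.47748905 -0.71559669] clamp [-0.0384  0.2275  0.1168]
now ang 93.6156370612992 0.06330781694621755
-278 -13 1 0; -290 -26 0 0; -302 -38 -4 0; -314 -50 -11 0; -326 -60 -20 0; -338 -67 -30 0;
```

View pics/side6.png

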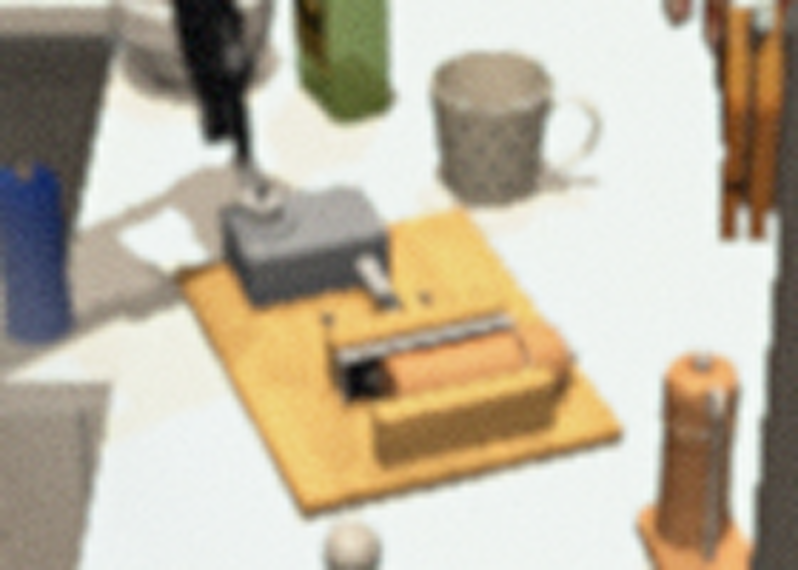

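View pics/top6.png

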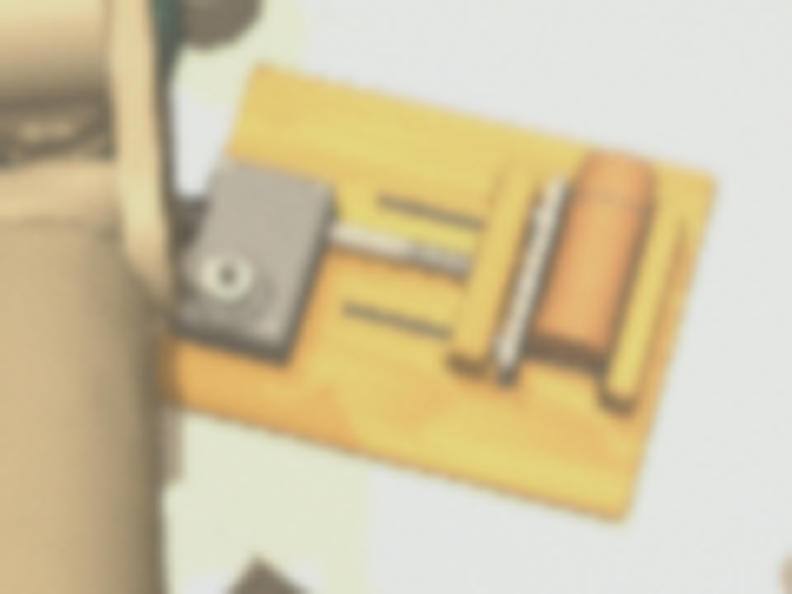

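```bash
cat > rect.py <<'E'
from h import *
import cv2,sys
ims=[]
for n in sys.argv[1:]:
    d=pickle.load(open(f"top{n}.pkl","rb"))
    qq=q
    xs=np.arange(-.04,.10,.0005);ys=np.arange(.09,-.07,-.0002)
    Y,X=np.meshgrid(ys,xs[::-1]);
    p=proj(d,c2w(qq,np.c_[X.ravel(),Y.ravel(),np.full(X.size,.058)])).astype(np.float32)
    im=cv2.remap(d["frame"][:,:,::-1].copy(),p[:,0].reshape(X.shape),p[:,1].reshape(X.shape),cv2.INTER_CUBIC)
    ims.append(im[:, :])
    ims.append(np.zeros((6,im.shape[1],3),np.uint8))
o=np.vstack([cv2.resize(i,None,fx=1,fy=.65) if len(i)>10 else i for i in ims]);print(o.shape);cv2.imwrite("pics/rect%s.png"%sys.argv[-1],o)
E
python3 rect.py 0 5 6
```

```text
(564, 800, 3)
```

View pics/rect6.png

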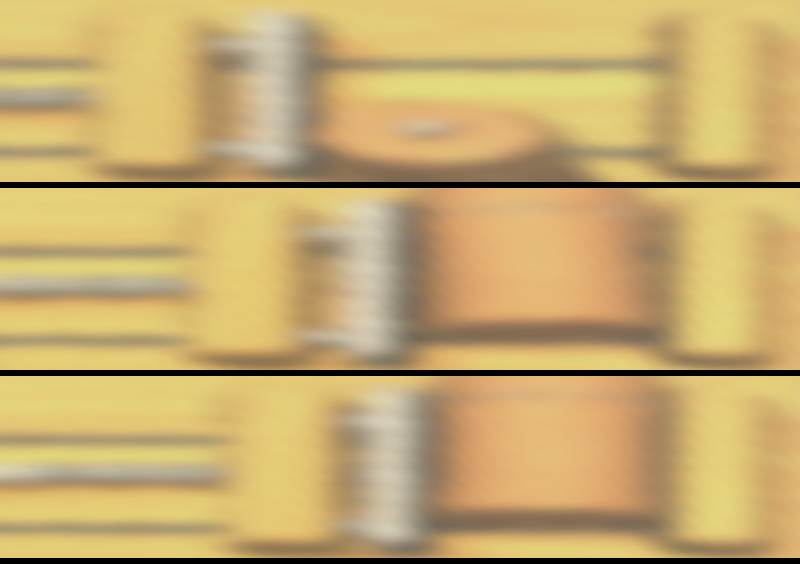

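At frame 6 the gap between jaw and pad has shrunk by about 3 mm (80 px down to 63 px at 0.2 mm/px). The pad is against the mill, so I'll add about 24°.

apply_moves --series "-7 1 0 0 0;-13 1 0 0 0;-20 1 0 0 0;-26 0 0 0 0;-26 0 0 0 0"

```text
time_s: 9.8
tool_pos: [0.5471, 0.1598, 0.117]
tcp_rot: [-3.141, 0.002, 3.0]
ft_force: [0.5, 0.2, -0.4]
gripper_width: -0.001
```

```bash
python3 look.py 7;python3 rect.py 0 6 7;python3 rows.py -250 12 4 .117;python3 - <<'E'
from h import *
import cv2
im=cv2.imread("pics/rect7.png")
P={}
for k,n in enumerate((0,6,7)):
    b=im[188*k+15:188*k+160].astype(float).mean(0)
    P[n]=(b[:,2]-b[:,0], b.mean(1))
def tmpl(ref,a,b,n,lo,hi):
    best=[]
    t=P[ref][0][a:b]
    for s in range(lo,hi):
        w=P[n][0][a+s:b+s];best.append((np.corrcoef(t,w)[0,1],s))
    return max(best)
for n in(6,7):
    print(n,"jaw",tmpl(0,70,190,n,50,220),"pad",tmpl(0,258,300,n,50,180))
E
```

```text
9.8 [0.54707456 0.15980365 0.11701944] [-3.14094579e+00  1.91418131e-03  2.99992940e+00] [ 0.54254241  0.24704504 -0.44919546] clamp [-0.0123  0.2269  0.117 ]
(564, 800, 3)
now ang 69.39548211261081 0.0634988508110632
-250 43 -6 0; -238 54 -14 0; -226 63 -23 0; -214 70 -34 0; 6 jaw (np.float64(0.9996899891958644), 132) pad (np.float64(0.9961254444724743), 120)
7 jaw (np.float64(0.9997404460582032), 140) pad (np.float64(0.9921446737036528), 119)
```

View pics/rect7.png

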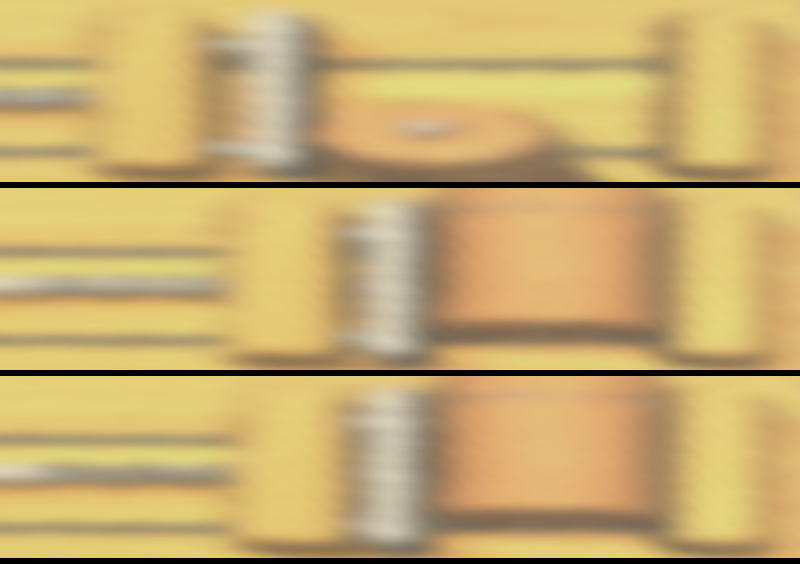

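Frame 7: the jaw has travelled 28 mm and the pad 23.9 mm, and the pad held still over the last step, so it is pushed in about 4.1 mm. I'll add 16° more and then back off.

```bash
python3 rows.py -298 -8 2 .117
```

```text
now ang 69.39548211261081 0.0634988508110632
-298 -8 -3 0; -306 -16 -6 0;
```

apply_moves --series "-8 -3 0 0 0;-16 -6 0 0 0;-16 -6 0 0 0;-16 -6 0 0 0;0 0 0 0 0;20 4 0 0 0;20 4 0 0 0;20 4 -50 0 0;20 4 -100 0 0;60 60 -130 0 0;100 110 -130 0 0;130 160 -130 0 0;130 160 -130 0 0;130 160 -130 0 0"

```text
time_s: 11.3
tool_pos: [0.4385, 0.341, 0.2475]
tcp_rot: [3.14, 0.003, 3.006]
ft_force: [0.4, -0.4, -0.4]
gripper_width: 0.003
```

```bash
python3 look.py 8;python3 rect.py 0 7 8;python3 - <<'E'
from h import *
import cv2
im=cv2.imread("pics/rect8.png")
P={}
for k,n in enumerate((0,7,8)):
    b=im[188*k+15:188*k+160].astype(float).mean(0);P[n]=b[:,2]-b[:,0]
def tmpl(ref,a,b,n,lo,hi):
    t=P[ref][a:b];return max((np.corrcoef(t,P[n][a+s:b+s])[0,1],s) for s in range(lo,hi))
for n in(7,8): print(n,"jaw",tmpl(0,70,190,n,50,220),"pad",tmpl(0,258,300,n,50,180))
print("pad 7->8",tmpl(7,375,425,8,-30,30))
E
```

```text
11.3 [0.43854119 0.34096241 0.2475059 ] [3.13994801 0.00345395 3.00600363] [ 0.39560447 -0.39449962 -0.39446638] clamp [-0.1459  0.3905  0.2475]
(564, 800, 3)
7 jaw (np.float64(0.9997404460582032), 140) pad (np.float64(0.9921446737036528), 119)
8 jaw (np.float64(0.9997256573992956), 146) pad (np.float64(0.9958497849261919), 118)
pad 7->8 (np.float64(0.9938475943954151), 0)
```

View pics/side8.png

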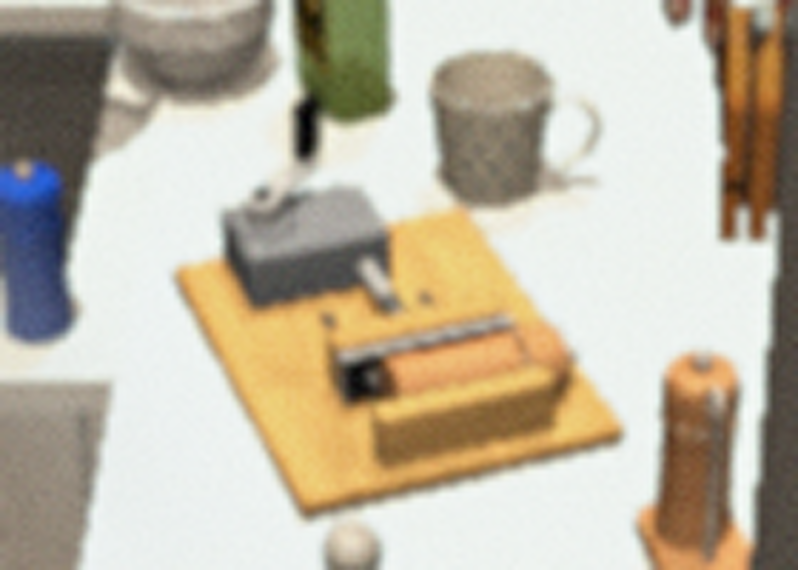

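View pics/top8.png

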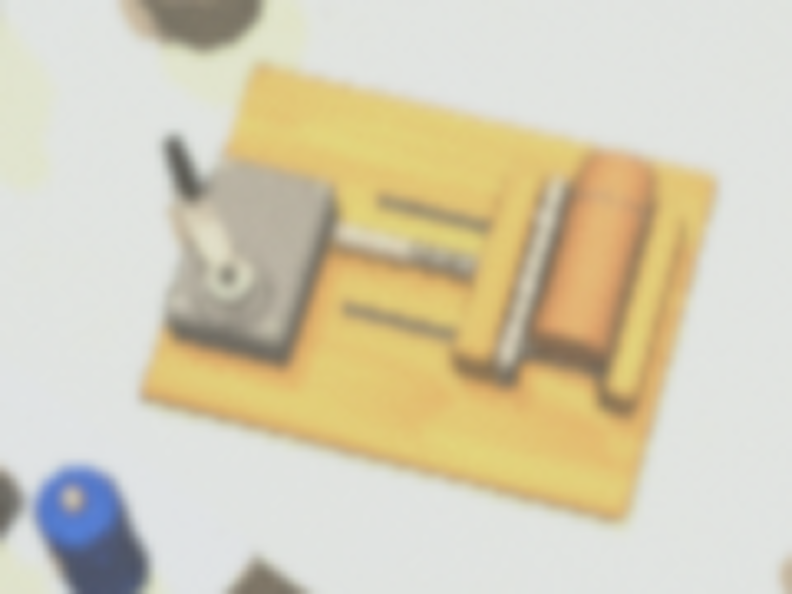

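The pad is pushed in about 5.5 mm (jaw 29.2 mm, pad 23.7 mm). The mill lies flat against both faces, and the arm is clear.

```bash
python3 -c "
from station import env
print(env.finish_job())"
```

```text
the job is handed in; nothing more can be done
None
```

The job is handed in, 11.3 s into the 72 s allowed. It reported no verdict, so these are my own last checks.

**What I did:** I tipped the brown mill away from the robot with half-closed fingers, and it fell flat between the jaws. I then pushed the crank paddle about 420° clockwise with shut fingers, and backed the arm well clear.

**Last checks:**
- **Pad:** in the final top picture the jaw had travelled 29.2 mm and the pad face 23.7 mm. That puts the pad about 5.5 mm in, give or take 0.7 mm, against the 2.5 to 8.5 mm allowed.
- **Crank:** the crank angle I counted agreed with the jaw travel, within about 0.5 mm, at every check I compared.
- **Mill:** it lies level on the board against both faces. By eye its centre is at about x = 50 mm of the clamp.
- **Other things:** the ones in the cropped pictures, including the mug, spare mill and blue look-alike, look unmoved. I did not re-check those outside the crops, such as the teaspoon, tin and dish, but the arm went nowhere near them.

**Disagreement:** the two cameras placed the board up to about 10 mm apart along the jaws' travel. I therefore took the pad reading from relative movement in the top view alone.

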